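# Load a brass plate under the engraver's hold-down spring

## Robot

A 6-joint arm with a two-finger parallel gripper is mounted at the origin on the work surface. World frame = base frame: x ahead of the robot, y to its left, z up, the work surface at z = 0. Lengths are in m, angles in degrees, forces in N, time in s.
With the tool pointing down it reaches from about 0.325 to 0.875 m from the base axis. Payload 4.4 kg.
Tool frame: the origin (TCP) lies at the very end of the fingers, on their centre line; the grasp point (between the pads) lies 19 mm behind it; z points along the fingers, y is the line along which they close (so a half turn about z gives the same grasp; the last joint's range is limited). The gripper opens to 85 mm and grips with 20 to 120 N. Pads are 22 mm wide; open, the fingers measure 114 mm over their backs; the gripper's body (76 mm by 85 mm) begins 54 mm behind the grasp point. The pads swing forward as they close: fully open they stand 13 mm farther back than shut.
Start: joints at [-77.607, 11.837, 88.321, -0, 79.842, -8.623], TCP at [0.206, -0.537, 0.231] pointing down, gripper open.
Joint ranges: [-156.59, 156.59], [-49.26, 127.26], [12.9, 141.05], [-63.56, 243.56], [4.71, 150.69], [-161.64, 161.64]. Speed limits (degrees/s): [159.86, 159.86, 180, 180, 180, 180].

## Interface

Orientations are given as [roll, pitch, yaw] about the fixed x, y, z axes, in that order (R = Rz(yaw) Ry(pitch) Rx(roll)).
In Python, from bench import manip, optics gives the robot as it stands.
- The arm moves only by the shell command python3 -m handwheel 'ROWS' [FORCE]. ROWS is JSON, a list of rows, each a list of 5 numbers: the shift along the world's x, y, z in mm, then the turn about the world's z in units of 6 degrees (1.0 is 6 degrees), then the finger opening in mm, from 0 to 85.4. A call has 1 to 12 rows; each row shifts and turns the commanded pose from where the row before left it; what a row does not reach is not made up. A row lasts 1/10 s, in which the tool goes at most 50 mm and 8.59 degrees, less where a joint would pass 70% of its speed; a pose out of reach is approached as far as the arm can. A call with a gripper value outside its range is refused whole. The fingers move at their own pace and stop on an object; FORCE is the grip in N (left out, the last holds). Time passes only in rows, so rows that do not move let the fingers close. It gives the time, the measured TCP pose, the force, the opening and the grip force at its end, in the units of the state.
- manip.state(): the state, without advancing time (a new reading comes with each control period).
- optics.get_image(name): name is "side" or "top" or "wrist"; returns a dict with "color" (400x640x3 uint8, red, green, blue), "fovy" (degrees; the focal length in pixels is half the picture's height over the tangent of half this angle, whatever the lens; pixels are square), "cx", "cy" (the principal point, pixels), "R" (3x3) and "t" (3): a world point X has camera coordinates R X + t; the wrist camera has in their place "tool_from_camera" (4x4, takes a point from camera to tool coordinates, whose origin is the TCP and whose axes are the flange's). Camera axes: x right, y down, z forward; pixel columns grow to the right and rows downward; lengths in m; the calibration is good to about 2 mm. A picture is of the moment at which its call begins: read the wrist's pose just before it. There is no depth.
- manip.finish_job(): hands the job in; it is judged then, once.
The state is a dict: "time_s": time; "qpos": joint angles; "joint_vel": joint speeds; "tau": joint torques, N m; "tcp_pos": TCP position; "tool_rot": TCP orientation; "ft_force": force on the tool from outside, world axes, zero at the start; "ft_torque": the same for the moment, N m; "opening": finger opening in m; "grip_force": force on a finger pad.
Only numpy, scipy, OpenCV 4.12 (cv2) and the standard library are available. Lean on these libraries where they do the work, as an engineer would, in place of code of your own. Each camera call takes 0.05 s, during which the arm holds its last target. There are 200 camera calls.

## Task

Load the brass plate for engraving: press it down hard with your fingertips on the part of its top that stays clear of the spring, and slide it along between the guide strips so that it passes under the hold-down leaf spring and comes fully home against the end stop. Slide it only, never pinch or lift it, do not touch the spring with the fingers, leave the loupe, ring box and screwdriver alone, and let go at the end with the plate lying flat under the spring.

Things in the scene. Friction and masses are not known exactly. Their poses are not given: they have to be found in the camera images.
- engraver: Bench-top nameplate engraver, fixed: white housing 260 x 420 mm (x, y), 45 mm high; origin at the centre of its underside on the counter, z up. On it a dark grey slotted table 160 x 260 mm, top at z = 66 mm, y = -160 to +100 mm. Across its +y end stands a white gantry with the engraving head, from y = +133 mm on, 200 mm high; nothing else stands above z = 92 mm.
- home (a point): Where the centre of the plate's underside lies when it is home (engraver x = 0, y = +5, z = 66 mm), in the channel along engraver y between two guide strips (inner faces at x = +-26.5 mm, 4 mm high, y = -155 to +50 mm). The plate is slid in engraver +y to the end stop: a block 16 mm high, 77 mm wide, face 50 mm beyond this point.
- blank: The brass plate to load: 50 mm wide (x), 100 mm long (y), 6 mm thick, about 0.25 kg, dark screw marks in the corners, lying in the channel with its y axis along engraver +y; origin at the centre of its underside. It stands 2 mm above the guide strips, with 1.5 mm play on either side. Friction is about 0.25 on the table, 0.9 between fingertips and the rear 60 mm of its top.
- spring: Steel hold-down leaf spring, 28 mm wide. Origin at its root, clamped on the end stop at engraver y = +75, z = 84 mm. From the stop's face it bends down towards -y to a heel, then turns up in a lip that ends at engraver y = +14 mm, about 10 mm above the table. When the plate is home it covers the front 41 mm: the fingertips belong on the plate's rear half, some 25 mm behind its centre.
- spring_heel (a point): Underside of the spring's heel, its lowest line: engraver y = +35, z = 67.5 mm at rest, 72 mm when riding on the plate. The plate's front edge raises the lip by itself; the spring then bears on it with about 6 N. Entering takes some 6 N of push along the channel, sliding on about 3 N; with the friction under the press, fingertips have to press down with 14 to 20 N.
- loupe: Black eyepiece loupe, bystander, 30 mm across and 34 mm high, standing on the housing's ledge (45 mm above the counter) on the +x side of the table; origin at the centre of its underside.
- ring_box: Dark ring box, bystander, 54 x 60 x 41 mm, on the counter before the engraver's -y end; origin at the centre of its underside.
- driver: Screwdriver with a wooden handle, bystander, 150 mm long, lying along engraver y on the housing's ledge on the +x side of the table; its x axis runs along it.
There are look-alikes about, which are no part of the job. Of the things like the blank, leave any that is blue, green or orange; of the rest the larger one is meant.

How it is judged (in metres and radians):
On the way:
1. on its way in, with its front edge past the heel of the spring and before it is home, the plate is pressed by the fingertips with more than 6 N (y of blank in the frame of engraver between -0.013 and 0 m and contact force between spring and blank above 2 N and contact force between the fingers and blank above 6 N), for 0.1 s.
At the end, for the whole second after the job is handed in: The plate lies flat in the channel, its front edge within 3 mm of the end stop, under the spring, which presses on it with more than 2 N, at rest and released (y of blank in the frame of engraver between 0.002 and 0.008 m and z of blank in the frame of engraver between 0.064 and 0.068 m and angle between the y axis of blank and the y axis of engraver, either way round below 0.06 rad and angle between blank's own z axis and vertical below 0.03 rad and contact force between spring and blank above 2 N and linear speed of blank below 0.01 m/s); the robot touches nothing.
It fails at once if the plate is lifted more than 6 mm off the table or tipped (z of blank in the frame of engraver above 0.072 m or angle between blank's own z axis and vertical above 0.15 rad).
It fails at once if the fingers touch the spring with more than 1.5 N (contact force between the fingers and spring above 1.5 N).
It fails at once if a bystander is moved more than 15 mm (distance of any of loupe, ring_box, driver from where it was at the start of the episode above 0.015 m).
It also fails if it takes over 59 s, if anything falls off the work surface, if the arm or the gripper's body presses on something with over 40 N, if the wrist force passes 120 N, or if a joint passes its speed limit or range.

## Working session

There is one attempt and no reset: what is moved stays moved. The work goes in short steps, Python scripts to look and compute and a shell command to move; the robot and the scene stay as the last step left them, time stands still between calls to the robot, and variables do not carry over. Pictures are saved under pics/ and viewed, at most 10 in all, crops included, and the job is handed in when it is done.

```bash
mkdir -p pics; cat > h.py <<'E'
import numpy as np, cv2
from bench import manip, optics
def grab(n,f):
    im=optics.get_image(n); np.save('pics/'+f+'.npy',im,allow_pickle=True)
    cv2.imwrite('pics/'+f+'.png',im['color'][:,:,::-1]); return im
def load(f): return np.load('pics/'+f+'.npy',allow_pickle=True).item()
def ray(im,u,v,z):
    f=200/np.tan(np.radians(im['fovy']/2)); d=np.array([(u-im['cx'])/f,(v-im['cy'])/f,1])
    R=np.array(im['R']);t=np.array(im['t']); c=-R.T@t; d=R.T@d
    return c+d*(z-c[2])/d[2]
def proj(im,X):
    f=200/np.tan(np.radians(im['fovy']/2)); p=np.array(im['R'])@X+im['t']
    return p[0]/p[2]*f+im['cx'],p[1]/p[2]*f+im['cy']
E
python3 - <<'E'
from h import *
a=grab('top','t0');b=grab('side','s0')
for i in (a,b): print(i['fovy'],i['cx'],i['cy'],-np.array(i['R']).T@i['t'],np.array(i['R']).round(3).tolist())
cv2.imwrite('pics/both.png',cv2.resize(np.vstack([a['color'],b['color']])[:,:,::-1],(480,600),interpolation=cv2.INTER_AREA))
E
```

```text
54.85225930425671 316.8426031482199 198.95683836608174 [ 0.4340272  -0.02876111  0.90803203] [[0.04, -0.999, 0.006], [-0.972, -0.04, -0.23], [0.23, 0.003, -0.973]]
43.17071319467703 319.60714651234804 200.9587477150295 [0.51891415 0.58474749 0.76511557] [[-0.984, -0.181, 0.001], [-0.133, 0.719, -0.683], [0.122, -0.672, -0.731]]
```

View pics/t0.png

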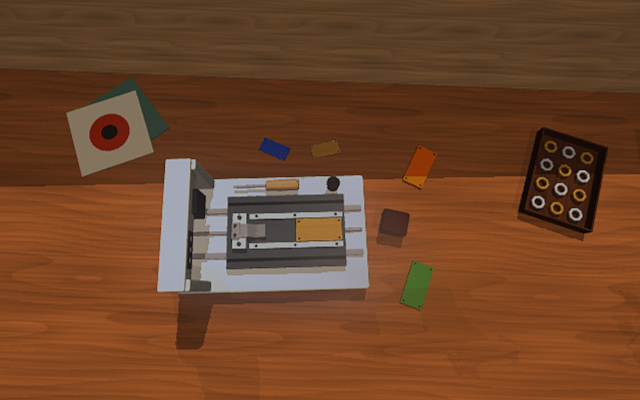

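View pics/s0.png

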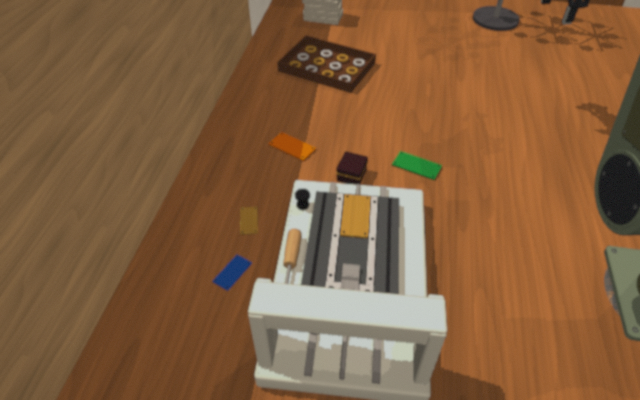

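Top view: the brass plate in the channel is at about (320,230). The others like it are small brass (325,149), blue (275,149), orange (420,166) and green (417,285). The larger non-coloured one is the one in the channel. The gantry is at left (185,230), so engraver +y points along about world +y, and the loupe (333,184) and driver (282,185) are on the +x side.

```bash
python3 - <<'E'
from h import *
for n,seed in (('t0',(320,230)),('s0',(356,215))):
    im=load(n);hsv=cv2.cvtColor(im['color'],cv2.COLOR_RGB2HSV)
    m=cv2.inRange(hsv,(13,110,120),(28,255,255))
    m=cv2.morphologyEx(m,cv2.MORPH_CLOSE,np.ones((3,3)))
    k,l,st,c=cv2.connectedComponentsWithStats(m); i=l[seed[1],seed[0]]
    print(n,st[i],c[i].round(1),hsv[seed[1],seed[0]])
    cn=max(cv2.findContours((l==i).astype('uint8'),0,1)[0],key=cv2.contourArea)
    P=np.array([ray(im,u,v,.072)[:2] for u,v in cn[:,0]],np.float32)
    (cx,cy),s,a=cv2.minAreaRect(P); print('centre',cx,cy,'size',s,'ang',a)
    # white housing (top)
im=load('t0');x0,y0=150,150
cv2.imwrite('pics/c1.png',cv2.resize(im['color'][150:300,150:375,::-1],None,fx=3.5,fy=3.5,interpolation=cv2.INTER_CUBIC))
E
```

```text
t0 [ 296  217   46   24 1014] [318.4 228.9] [ 17 171 161]
centre 0.5649903416633606 -0.03237130492925644 size (0.05069912597537041, 0.09866627305746078) ang 3.010502815246582
s0 [ 340  195   30   42 1114] [355.3 215.7] [ 18 181 190]
centre 0.5644881725311279 -0.030712738633155823 size (0.04958736523985863, 0.10079671442508698) ang 4.220494747161865
```

View pics/c1.png

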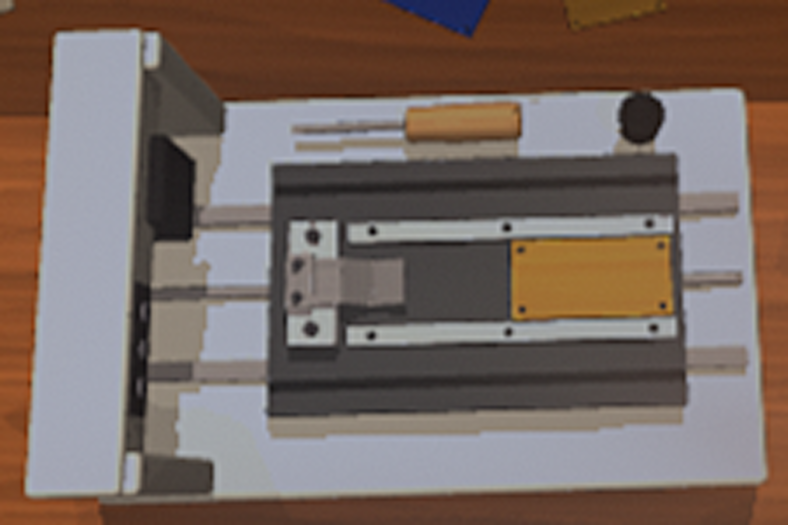

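The crop shows the plate, with the strip ends at crop (347,243)/(675,234) and (347,325)/(676,317). The spring lip is at crop x≈404 and the stop at x≈337. I'll work out the channel axis and the home point from these.

```bash
python3 - <<'E'
from h import *
im=load('t0'); q=lambda u,v,z: ray(im,150+u/3.5-.35,150+v/3.5-.35,z)[:2]
A,B,C,D=q(347,243,.07),q(675,236,.07),q(347,325,.07),q(676,317,.07)
print(A,B,C,D,np.linalg.norm(A-B),np.linalg.norm(A-C))
d=(A-B)+(C-D); d/=np.linalg.norm(d); print('axis yaw',np.degrees(np.arctan2(-d[0],d[1])))
f=(A+C)/2;b=(B+D)/2; print('home est from front',f-d*.045,'from back',b+d*.160)
for n,u,v,z in(('lip',404,282,.077),('stopface',337,285,.082),('plate rear',672,276,.072),('plate front',511,280,.072),('table up-left',272,167,.066),('table dn-left',268,415,.066),('table ur',677,155,.066),('table lr',687,403,.066)):
    X=q(u,v,z); print(n,X,'engr y rel home+5', (X-(f-d*.045))@d*1000+5)
s=manip.state(); print(s['tcp_pos'],s['tool_rot'],s['ft_force'],s['opening'])
E
```

```text
[0.58015827 0.12209715] [ 0.59316566 -0.08430714] [0.52859408 0.11793065] [ 0.54192996 -0.08620199] 0.2068137446965045 0.05173225218590401
axis yaw 3.671512189783734
home est from front [0.5572578  0.07510626] from back [0.55730203 0.07441705]
lip [0.55588898 0.08355076] engr y rel home+5 13.514818634397681
stopface [0.55160188 0.12397089] engr y rel home+5 54.126517537588505
plate rear [ 0.56727691 -0.08292928] engr y rel home+5 -153.35277003954087
plate front [0.5606214  0.01756644] engr y rel home+5 -52.63711419355808
table up-left [0.62820555 0.17479151] engr y rel home+5 99.93743405307137
table dn-left [0.47186003 0.16261665] engr y rel home+5 97.79931815358967
table ur [ 0.64695026 -0.08454435] engr y rel home+5 -160.06649577281033
table lr [ 0.48957109 -0.09456846] engr y rel home+5 -159.99207902444027
[ 0.2060575  -0.53604922  0.2302011 ] [-1.79878405e+02 -1.86753422e-02  2.10165125e+01] [-7.84942128e-01  4.58392215e-01  4.46073272e-04] 0.08553093923084805
```

Plate: centre (0.565,-0.032), size 50x100. Home: (0.557,0.075). Channel yaw: 3.7°. These agree with the given sizes. I'll move above the press point (0.566,-0.057) with yaw 93.7 and fingers shut.

```bash
python3 -m handwheel '[[30,40,0,1,0],[30,40,0,1,0],[30,40,0,1,0],[30,40,0,1,0],[30,40,0,1,0],[30,40,0,1,0],[30,40,0,1,0],[30,40,0,1,0],[30,40,0,1,0],[30,40,0,1,0],[30,40,0,1,0],[30,39,0,1.1,0]]' 30; python3 -m handwheel '[[0,0,0,0,0],[0,0,0,0,0]]'
```

```text
time_s: 1.3
tcp_pos: [0.5668, -0.0557, 0.2308]
tool_rot: [-180.0, -0.0, 93.9]
ft_force: [2.0, -1.0, -0.1]
opening: 0.0002
grip_force: 0.0
time_s: 1.5
tcp_pos: [0.566, -0.0567, 0.2304]
tool_rot: [-179.9, 0.0, 93.7]
ft_force: [-0.4, 0.5, 0.7]
opening: 0.0
grip_force: 0.0
```

```bash
python3 -m handwheel '[[0,0,-30,0,0],[0,0,-30,0,0],[0,0,-30,0,0],[0,0,-20,0,0],[0,0,-20,0,0],[0,0,0,0,0],[0,0,0,0,0]]'; cat > w.py <<'E'
import sys
from h import *
from scipy.spatial.transform import Rotation as Ro
s=manip.state(); im=grab('wrist',sys.argv[1])
Rt=Ro.from_euler('xyz',s['tool_rot'],degrees=True).as_matrix(); T=np.array(im['tool_from_camera'])
Rw=Rt@T[:3,:3]; c=Rt@T[:3,3]+s['tcp_pos']; im['R']=Rw.T; im['t']=-Rw.T@c
hsv=cv2.cvtColor(im['color'],cv2.COLOR_RGB2HSV); m=cv2.inRange(hsv,(13,110,100),(28,255,255))
cn=max(cv2.findContours(m,0,1)[0],key=cv2.contourArea)
P=np.array([ray(im,u,v,.072)[:2] for u,v in cn[:,0]],np.float32)
print(cv2.minAreaRect(P),c,s['tcp_pos'],s['ft_force'])
E
python3 w.py w1; python3 - <<'E'
from h import *
im=grab('side','s1')
cv2.imwrite('pics/s1c.png',cv2.resize(np.hstack([im['color'][120:320,230:450],load('w1')['color'][::2,::2]])[:,:,::-1],None,fx=1.45,fy=1.45))
E
```

```text
time_s: 2.2
tcp_pos: [0.5654, -0.059, 0.1013]
tool_rot: [-179.9, -0.0, 93.5]
ft_force: [-0.2, -0.0, 0.3]
opening: -0.0
grip_force: 0.0
((0.5660866498947144, -0.0335625596344471), (0.050270188599824905, 0.09981974214315414), 4.005560398101807) [0.56135305 0.0169024  0.24441161] [ 0.56540282 -0.05895596  0.10125751] [-0.15389184 -0.01208936  0.26224922]
```

View pics/s1c.png

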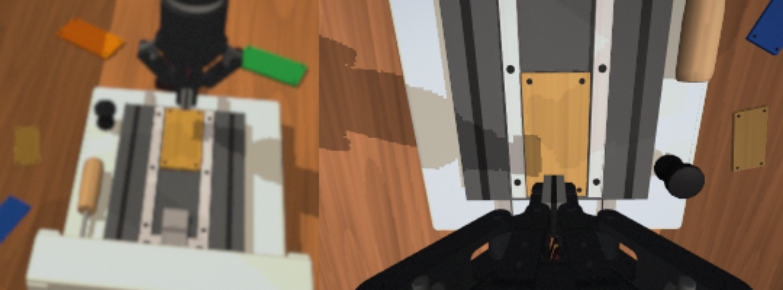

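The close view confirms the choice: brass plate, centre (0.566,-0.0335), yaw 4°. The fingertips are on its axis about 25 mm behind centre, with the loupe clear on the right. Descending.

```bash
python3 -m handwheel '[[0.5,0,-12,0,0],[0,0,-10,0,0],[0,0,-3,0,0],[0,0,-2,0,0],[0,0,-1,0,0],[0,0,0,0,0],[0,0,0,0,0]]'; python3 -m handwheel '[[0,0,-1,0,0],[0,0,0,0,0],[0,0,0,0,0]]'
```

```text
time_s: 3.0
tcp_pos: [0.567, -0.0578, 0.0736]
tool_rot: [180.0, 0.0, 93.6]
ft_force: [0.3, -0.4, 1.4]
opening: 0.0001
grip_force: 0.0
time_s: 3.3
tcp_pos: [0.5668, -0.0578, 0.0724]
tool_rot: [180.0, 0.0, 93.6]
ft_force: [0.1, -0.1, 0.6]
opening: -0.0001
grip_force: 0.0
```

```bash
python3 -m handwheel '[[0,0,-1,0,0],[0,0,0,0,0],[0,0,0,0,0]]'; python3 -m handwheel '[[0,0,-0.5,0,0],[0,0,0,0,0],[0,0,0,0,0]]'
```

```text
time_s: 3.6
tcp_pos: [0.567, -0.0578, 0.0721]
tool_rot: [180.0, 0.0, 93.6]
ft_force: [-1.7, -0.3, 5.6]
opening: -0.0002
grip_force: 2.7
time_s: 3.9
tcp_pos: [0.5673, -0.0579, 0.0721]
tool_rot: [179.9, 0.0, 93.6]
ft_force: [-2.8, 0.5, 7.6]
opening: -0.0002
grip_force: 3.7
```

```bash
python3 -m handwheel '[[0,0,-1,0,0],[0,0,-0.6,0,0],[0,0,0,0,0],[0,0,0,0,0]]'; python3 -m handwheel '[[-0.3,4,0,0,0],[-0.3,4,0,0,0],[-0.3,4,0,0,0],[-0.3,4,0,0,0],[-0.2,4,0,0,0],[0,0,0,0,0]]'
```

```text
time_s: 4.3
tcp_pos: [0.5684, -0.0581, 0.0721]
tool_rot: [179.8, 0.1, 93.6]
ft_force: [-3.1, 0.5, 14.0]
opening: 0.0001
grip_force: 6.6
time_s: 4.9
tcp_pos: [0.5676, -0.0391, 0.072]
tool_rot: [179.7, 0.2, 93.6]
ft_force: [-2.0, -2.3, 11.5]
opening: -0.0
grip_force: 5.7
```

```bash
python3 -m handwheel '[[-0.3,4,-0.3,0,0],[-0.3,4,-0.3,0,0],[-0.3,4,0,0,0],[-0.3,4,0,0,0],[-0.2,4,0,0,0],[-0.3,4,0,0,0],[-0.3,4,0,0,0],[-0.2,4,0,0,0],[-0.3,4,0,0,0],[0,0,0,0,0]]'; python3 w.py w2
```

```text
time_s: 5.9
tcp_pos: [0.5651, -0.0035, 0.072]
tool_rot: [179.7, 0.2, 93.7]
ft_force: [-4.0, -4.2, 15.5]
opening: 0.0
grip_force: 7.4
((0.5640451312065125, 0.022386573255062103), (0.04990971088409424, 0.09656384587287903), 3.9256742000579834) [0.55999911 0.07291408 0.21486569] [ 0.56512065 -0.00345582  0.07202367] [-4.00660585 -4.16307768 15.47139369]
```

View pics/w2.png

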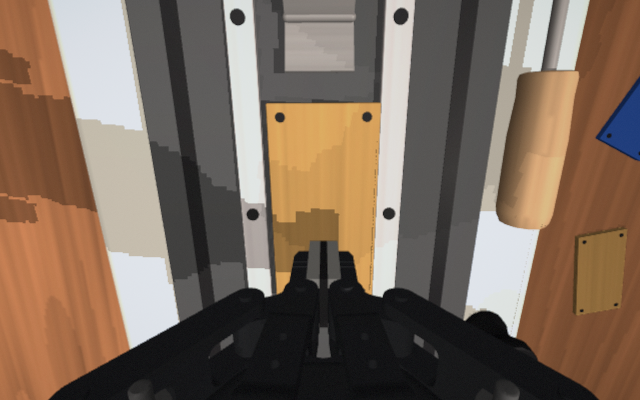

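The wrist view shows the plate front edge at row 102 and the lip edge at row 72, aligned with each other. The plate leans slightly on the +x strip (right side gap ~0). About 54 mm remain. I'll ease it to -x, press harder and push on.

```bash
python3 -m handwheel '[[-0.6,3,-0.2,0,0],[-0.5,3,-0.2,0,0],[-0.3,3,-0.1,0,0],[-0.2,3,0,0,0],[0,0,0,0,0]]';python3 -m handwheel '[[-0.2,3,-0.1,0,0],[-0.2,3,-0.1,0,0],[-0.2,3,0,0,0],[-0.2,3,0,0,0],[-0.2,3,0,0,0],[0,0,0,0,0]]'
```

```text
time_s: 6.45
tcp_pos: [0.5643, 0.0083, 0.072]
tool_rot: [179.6, 0.2, 93.6]
ft_force: [-3.0, -5.2, 16.2]
opening: 0.0
grip_force: 7.8
time_s: 7.05
tcp_pos: [0.5634, 0.0222, 0.072]
tool_rot: [179.7, 0.4, 93.7]
ft_force: [-3.4, -7.6, 16.5]
opening: 0.0
grip_force: 8.3
```

```bash
python3 -m handwheel '[[-0.3,3,-0.1,0,0],[-0.3,3,0,0,0],[-0.3,3,0,0,0],[-0.2,3,0,0,0],[0,0,0,0,0],[0,0,0,0,0]]'; python3 w.py w3; python3 -m handwheel '[[-0.1,1,0,0,0],[-0.1,1,0,0,0],[-0.1,1,0,0,0],[0,0,0,0,0],[0,0,0,0,0]]'
```

```text
time_s: 7.65
tcp_pos: [0.5627, 0.0339, 0.072]
tool_rot: [179.6, 0.4, 93.7]
ft_force: [-3.5, -8.7, 15.4]
opening: 0.0004
grip_force: 8.2
((0.5615094304084778, 0.0593787245452404), (0.04991879686713219, 0.09596030414104462), 3.9023056030273438) [0.5571874  0.11063043 0.21465182] [0.56266531 0.03390503 0.0720162 ] [-3.45610417 -8.72676309 15.36826619]
time_s: 8.2
tcp_pos: [0.5625, 0.0369, 0.072]
tool_rot: [179.6, 0.4, 93.7]
ft_force: [-2.9, -8.1, 16.6]
opening: 0.0004
grip_force: 8.1
```

View pics/w3.png

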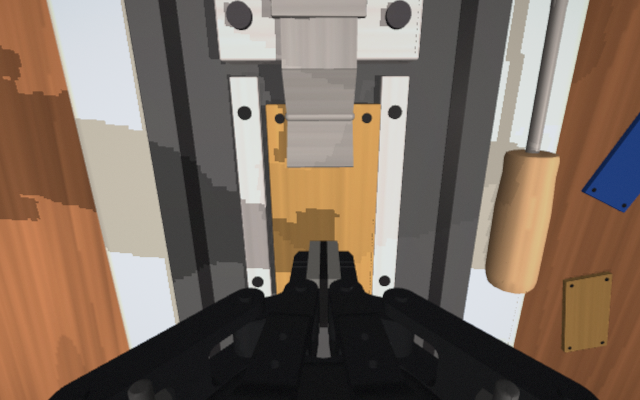

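The plate is under the spring: heel line at row 118, plate front at row 103, which is unchanged relative to the fingers, so no slip. About 14 mm remain. Continuing slowly until the stop shows in the force.

```bash
python3 -m handwheel '[[-0.1,1.5,0,0,0],[-0.1,1.5,0,0,0],[-0.1,1.5,0,0,0],[-0.1,1.5,0,0,0],[-0.1,1.5,0,0,0],[-0.1,1.5,0,0,0],[-0.1,1,0,0,0],[0,0,0,0,0]]'; for i in 1; do python3 -m handwheel '[[-0.1,1,0,0,0],[-0.1,1,0,0,0],[0,0,0,0,0]]'; done; python3 -m handwheel '[[0,1,0,0,0],[0,0,0,0,0]]'
```

```text
time_s: 9.0
tcp_pos: [0.5618, 0.047, 0.072]
tool_rot: [179.6, 0.4, 93.7]
ft_force: [-2.9, -8.5, 17.3]
opening: -0.0001
grip_force: 8.2
time_s: 9.3
tcp_pos: [0.5616, 0.049, 0.072]
tool_rot: [179.6, 0.4, 93.7]
ft_force: [-2.1, -7.3, 16.5]
opening: 0.0001
grip_force: 8.1
time_s: 9.5
tcp_pos: [0.5616, 0.05, 0.072]
tool_rot: [179.6, 0.4, 93.7]
ft_force: [-2.6, -7.2, 16.7]
opening: 0.0001
grip_force: 8.2
```

```bash
python3 -m handwheel '[[0,1,0,0,0],[0,0,0,0,0]]'; python3 -m handwheel '[[0,0.7,0,0,0],[0,0,0,0,0]]'; python3 w.py w4
```

```text
time_s: 9.7
tcp_pos: [0.5615, 0.0503, 0.072]
tool_rot: [179.6, 0.4, 93.7]
ft_force: [-2.3, -10.0, 16.5]
opening: -0.0001
grip_force: 8.3
time_s: 9.9
tcp_pos: [0.5616, 0.0503, 0.072]
tool_rot: [179.6, 0.5, 93.7]
ft_force: [-3.5, -10.8, 16.5]
opening: -0.0001
grip_force: 8.3
((0.5604317784309387, 0.07552250474691391), (0.049991920590400696, 0.09549875557422638), 3.832911729812622) [0.55606275 0.12733701 0.21447336] [0.5615622  0.05027783 0.07202002] [ -3.45317806 -10.84561569  16.48763874]
```

It's at the stop: push force is up and TCP travel has ceased at the predicted 0.050. Lifting straight off.

```bash
python3 -m handwheel '[[0,-0.5,1.5,0,0],[0,0,1.5,0,0],[0,0,2,0,0],[0,0,5,0,0],[0,-2,15,0,0],[0,-5,20,0,0],[0,-10,30,0,0],[0,-20,30,0,0],[0,-20,20,0,0],[0,-20,0,0,0],[0,0,0,0,0],[0,0,0,0,0]]'; python3 w.py w5
```

```text
time_s: 11.15
tcp_pos: [0.5575, -0.0223, 0.193]
tool_rot: [-180.0, -0.0, 93.6]
ft_force: [0.2, 0.6, -0.6]
opening: 0.0001
grip_force: 0.0
((0.560560405254364, 0.07318399101495743), (0.049896419048309326, 0.09856990724802017), 3.8554251194000244) [0.55327328 0.05344892 0.33616599] [ 0.55753767 -0.02229601  0.19295827] [ 0.18651345  0.55589077 -0.60344742]
```

View pics/w5.png

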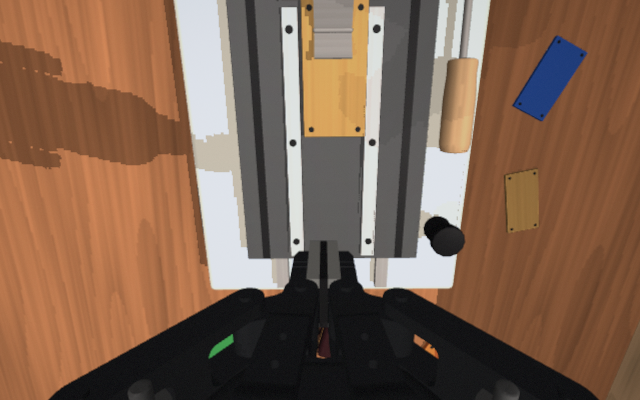

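The plate lies straight in the channel with its rear edge at (335,136), the spring on its front, and the bystanders where they were. One relative check of the rear edge against the strip ends (y=-155, row ~255), then I'll hand in.

```bash
cat >> w.py <<'E'
d=np.array([-.064,.998]); g=im['color'].astype(int)
for u in (296,369): 
    c=g[225:280,u].sum(1); v=225+np.argmin(np.diff(c)); print('strip end row',v)
v=np.array([136.5,255.5]); a=ray(im,335,v[0],.072)[:2]; b=ray(im,330,v[1],.07)[:2]; print('rear - strip end (expect 0.110)',(a-b)@d)
E
python3 w.py w6
```

```text
((0.5606012940406799, 0.0732276439666748), (0.050096433609724045, 0.09911278635263443), 3.7675299644470215) [0.5531266  0.05386318 0.33573285] [ 0.55735539 -0.02185953  0.19251212] [ 0.09927169 -0.16176965 -0.6375671 ]
strip end row 239
strip end row 238
rear - strip end (expect 0.110) 0.109936124861939
```

The measured distance is 0.1099 m against 0.110 m expected, so the plate is home.

```bash
python3 -c "
from bench import manip
print(manip.finish_job())"
```

```text
the job is handed in; nothing more can be done
None
```

The job is handed in with the plate lying in the channel under the spring and against the end stop (rear edge 109.9 mm from the strip ends, 110 mm expected); the fingers are clear of it, and the hand-in gave no verdict.

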